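# Lock a printing block in the lever clamp

## Robot

A 6-joint arm with a two-finger parallel gripper is mounted at the origin on a cart in front of the work surface, level with it; the furniture and walls round the work are solid. World frame = base frame: x ahead of the robot, y to its left, z up, the work surface at z = 0. Lengths are in m, angles in rad, forces in N, time in s.
With the tool pointing down it reaches from about 0.35 to 0.975 m from the base axis. Payload 4.9 kg.
Tool frame: the origin (TCP) lies on the mounting face of the last link; the fingertips stand 173 mm ahead of it and the grasp point (between the pads) lies 155 mm ahead of it; z points along the fingers, y is the line along which they close (so a half turn about z gives the same grasp; the last joint's range is limited). The gripper opens to 85 mm and grips with 20 to 120 N. Pads are 22 mm wide; open, the fingers measure 114 mm over their backs; the gripper's body (76 mm by 85 mm) begins 54 mm behind the grasp point. The pads swing forward as they close: fully open they stand 13 mm farther back than shut.
Start: joints at [-1.364, 0.053, 1.613, -0, 1.476, -0.119], TCP at [0.2, -0.592, 0.405] pointing down, gripper open.
Joint ranges: [-3.01, 3.01], [-1.01, 2.22], [0.06, 2.58], [-1.02, 4.17], [0.09, 2.62], [-3.14, 3.14]. Speed limits (rad/s): [2.57, 2.57, 3.14, 3.14, 3.14, 3.14].

## Interface

Orientations are given as a rotation vector (axis times angle).
In Python, from station import monitor, eyes, finish_job gives the robot as it stands. The module is installed in compiled form; this text tells all that it offers.
- The arm moves only by the tool step_arm, never from a script. Its argument "commands" is a list of rows, each a list of 3 entries, a list of its own where there are three numbers: the opening in per cent of the stroke, from 0 (shut) to 100 (fully open), then the shift along the tool's x, y, z in mm, then the turn about the tool's z in degrees. In form: [[hand, [x, y, z], yaw], ...]. A call has 1 to 12 rows; each row is the pose to reach, as a shift and turn from the pose commanded when the call began, along the tool's axes at that moment; what a row does not reach only later rows make up. A row lasts 1/8 s, in which the tool goes at most 62.5 mm and 10.7 degrees, less where a joint would pass 70% of its speed; a pose out of reach is approached as far as the arm can. A call with a gripper value outside its range is refused whole. The fingers move at their own pace and stop on an object; "squeeze" is the grip in N (left out, the last holds). Time passes only in rows, so rows that repeat a pose let the fingers close. It gives the time, the measured TCP pose, the force, the opening and the grip force at its end, in the units of the state.
- monitor.get_obs(): the state, without advancing time (a new reading comes with each control period).
- eyes.get_image(name): name is "scene" or "top"; returns the picture (400x640x3 uint8, red, green, blue); there is no depth.
- eyes.camera_info(name): a dict with "camera_matrix" (3x3 intrinsics, pixels), "extrinsics" (4x4, takes a point from camera to world coordinates). Camera axes: x right, y down, z forward; pixel columns grow to the right and rows downward; lengths in m; the calibration is good to about 2 mm. A picture is of the moment at which its call begins. camera_info takes no time and is no camera call.
- finish_job(): hands the job in; it is judged then, once.
The state is a dict: "t": time; "q": joint angles; "dq": joint speeds; "effort": joint torques, N m; "tool_pos": TCP position; "tool_rot": TCP orientation; "contact_force": force on the tool from outside, world axes, zero at the start; "wrist_torque": the same for the moment, N m; "opening": finger opening in m; "grip_force": force on a finger pad.
Only numpy, scipy, OpenCV 4.12 (cv2) and the standard library are available. Lean on these libraries where they do the work, as an engineer would, in place of code of your own. Each camera call takes 0.05 s, during which the arm holds its last target. There are 200 camera calls.

## Task

The printing block lying on the bed of the grey lever clamp has to be locked for cleaning. With the fingertips, push the block along the bed, away from you, until it is fully home against the end stop; then push the clamp lever round past its first click, all the way to its second stop, so that the sliding jaw holds the block tight, and leave it there. Pinch and lift nothing, and leave the other things on the table as they lie.

Things in the scene. Friction and masses are not known exactly. Their poses are not given: they have to be found in the camera images.
- bed: the clamp, fixed: grey base casting, x -67..87, y -147..62 mm, flat top 26 mm above the table. Origin on the table surface; +x runs from the open near end to the end stop, +y to the fixed jaw, z up. Fixed jaw: face at y = 27.5, x 8..68, top 46 mm above the table. Sliding jaw opposite (-y side): 52 mm long, top 45. Yawed up to 0.25 rad either way
- end_stop (a point): middle of the near face of the steel end stop (bed x = 70, y = 0, 35 mm above the table); the stop is 62 mm wide and its top 44 mm above the table. The block is home when its far end touches this face
- block: wooden printing block with brass relief on top, on the clamp's bed: wood 55 x 75 x 22 mm, 27 high with relief, 0.1 to 0.2 kg. Origin at the centre of its underside; own y (75 mm) lies along bed x. Rests on the base (26 mm above the table) between the jaws, 20 to 40 mm short of the stop, 8 mm side play while the lever rests. Home: origin at bed x = 32.5, near end at -5 mm, 13 mm in front of the fixed jaw
- clamp_lever (a joint): angle of the clamp lever, rad, about a vertical pivot; grows counter-clockwise from above. 0 = at rest (jaw open), 0.6 = first click (jaw nearly closed, block loose), 1.2 = second stop (block clamped). A spring click holds it at each: about 6 N at the handle to leave each of the first two; past about 1.0 it snaps on to 1.2 by itself
- lever_pivot (a point): point on the lever's vertical pivot axis (bed x = 35, y = -83.5, 54 mm above the table)
- lever_knob (a point): middle of the upright round black handle on the lever's end, 100 mm from the pivot, 79 mm above the table; handle 16 to 22 mm thick, 58 to 99 mm above the table, on a 13 mm wide arm at 50 to 58 mm. At rest the arm points to the near end (195 deg counter-clockwise from bed +x), at the second stop to bed -y (264 deg): push its +y side at first, then its near (-x) side
- jaw_cheek: wooden cheek of the sliding jaw, 52 x 6 x 18 mm, facing bed +y; it moves to bed +y as the lever turns, up to 10 mm
- dust_brush: small black brush, 156 x 63 x 44 mm, beside the clamp on its +y side; not to be disturbed. Origin at the centre of its underside
- long_block: another printing block 45 x 90 x 25 mm, on the table at the left; not to be disturbed. Origin at the centre of its underside
- wax_tin: round dark tin, 62 mm across, 46 mm high, beyond the lever; not to be disturbed. Origin at the centre of its underside
- dark_block: another printing block 50 x 55 x 29 mm, on the table at the left; not to be disturbed. Origin at the centre of its underside
- small_block: another printing block 50 x 50 x 31 mm, on the table beside the near end of the clamp on its +y side; not to be disturbed. Origin at the centre of its underside
- paint_can: small printed tin, 57 mm across, 72 mm high, on the table at the right; not to be disturbed. Origin at the centre of its underside
- ink_bottle: brown stoneware bottle with a cork, 49 mm across, 80 mm high, at the right; not to be disturbed. Origin at the centre of its underside

How it is judged:
On the way, in this order (a step that is already met when the one before it is completed fails the run):
1. the block is home against the end stop (within 3 mm) while the lever is still at rest (x of block in the frame of bed above 0.0295 m and value of joint clamp_lever below 0.25 rad), for 0.2 s.
2. the lever stands at its second stop and the jaw presses on the block (value of joint clamp_lever above 1.12 rad and contact force between jaw_cheek and block above 3 N), for 0.2 s.
At the end, for the whole second after the job is handed in: the lever stands at its second stop (above 1.12 rad), and the block lies flat on the bed, within 3 mm of the end stop, square to the bed within 0.06 rad, against the fixed jaw within 4 mm and pressed by the sliding jaw with more than 3 N, at rest (all of step 2 and x of block in the frame of bed between 0.0295 and 0.035 m and y of block in the frame of bed above -0.004 m and angle between the y axis of block and the x axis of bed, either way round below 0.06 rad and z of block in the frame of bed below 0.03 m and linear speed of block below 0.02 m/s); the robot touches nothing.
It fails at once if the block is lifted more than 10 mm off the bed or tipped (z of block in the frame of bed above 0.036 m or angle between block's own z axis and vertical above 0.25 rad).
It fails at once if another thing on the table is moved more than 20 mm (distance of any of dust_brush, long_block, wax_tin, dark_block, small_block, paint_can, ink_bottle from where it was at the start of the episode above 0.02 m).
It also fails if it takes over 48 s, if anything falls off the work surface, if the arm or the gripper's body presses on something with over 40 N, if the wrist force passes 120 N, or if a joint passes its speed limit or range.

## Working session

There is one attempt and no reset: what is moved stays moved. The work goes in short steps, Python scripts to look and compute and a tool call to move; the robot and the scene stay as the last step left them, time stands still between calls to the robot, and variables do not carry over. Pictures are saved under pics/ and viewed, at most 10 in all, crops included, and the job is handed in when it is done.

Besides the shell and the picture viewer there is one more tool, called after ">>>" by a JSON object that holds its "name" and its "arguments". step_arm: Moves the arm, as the interface text tells. Its arguments: {"type":"object","properties":{"commands":{"type":"array"},"squeeze":{"type":"number"}},"required":["commands"]}

```bash
mkdir -p pics; python3 - <<'E'
from station import monitor, eyes
import cv2,numpy as np
np.set_printoptions(precision=4,suppress=True)
for n in("top","scene"):
    cv2.imwrite(f"pics/{n}0.png",eyes.get_image(n)[:,:,::-1]); i=eyes.camera_info(n); print(n,i["camera_matrix"],i["extrinsics"])
o=monitor.get_obs();print(o)
E
```

```text
top [[392.7073   0.     319.5855]
 [  0.     392.7073 196.4115]
 [  0.       0.       1.    ]] [[ 0.0272 -0.995   0.096   0.4495]
 [-0.9995 -0.0287 -0.0139  0.0195]
 [ 0.0166 -0.0956 -0.9953  1.1421]
 [ 0.      0.      0.      1.    ]]
scene [[492.0878   0.     328.5793]
 [  0.     492.0878 205.079 ]
 [  0.       0.       1.    ]] [[-0.478  -0.6097  0.6323 -0.5228]
 [-0.8782  0.3464 -0.3298  0.5694]
 [-0.0179 -0.7129 -0.701   1.2666]
 [ 0.      0.      0.      1.    ]]
{'t': 0.1, 'q': array([-1.364 ,  0.0533,  1.6141,  0.    ,  1.476 , -0.119 ]), 'dq': array([ 0.0007,  0.0002, -0.0039, -0.0002, -0.0013,  0.0018]), 'effort': array([  0.0006, -39.4904, -37.1362,  -0.    ,   0.0039,   0.    ]), 'tool_pos': array([ 0.2   , -0.5919,  0.4036]), 'tool_rot': array([-3.0982, -0.5093,  0.0001]), 'contact_force': array([ 0.636 , -0.0065,  0.4231]), 'wrist_torque': array([0.0237, 0.0029, 0.0188]), 'grip_force': 0.0, 'opening': 0.08516795244881724}
```

View pics/top0.png

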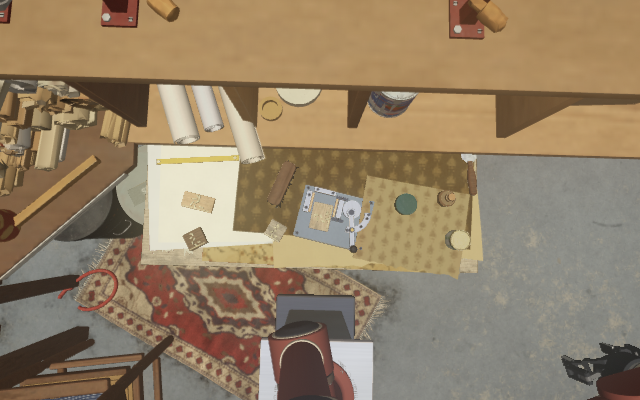

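View pics/scene0.png

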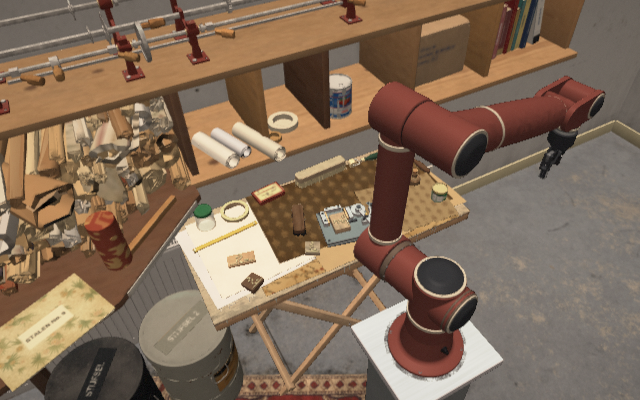

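```bash
python3 - <<'E'
import cv2
a=cv2.imread("pics/top0.png")[170:270,250:380]; b=cv2.imread("pics/scene0.png")[180:260,280:400]
cv2.imwrite("pics/topc.png",cv2.resize(a,None,fx=6,fy=6,interpolation=cv2.INTER_CUBIC)[:600,:780])
cv2.imwrite("pics/scc.png",cv2.resize(b,None,fx=6,fy=6,interpolation=cv2.INTER_CUBIC))
E
```

```text
(no output)
```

View pics/topc.png

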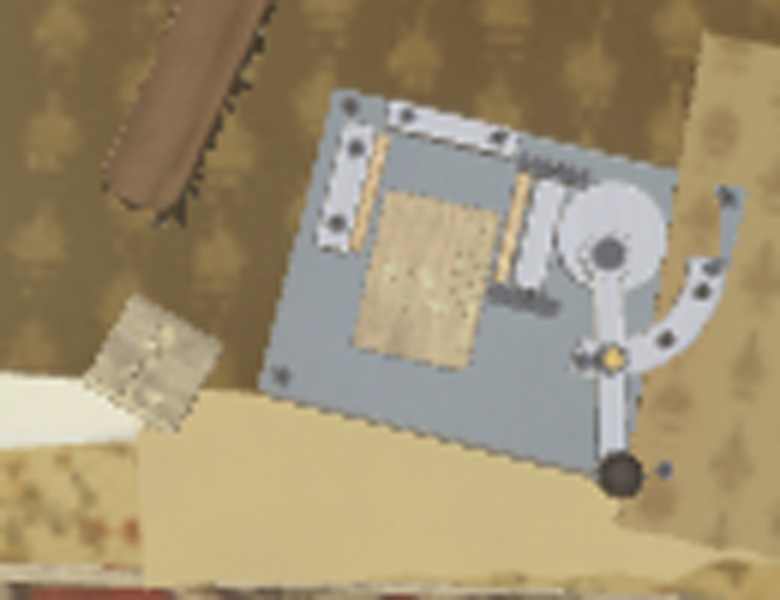

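View pics/scc.png

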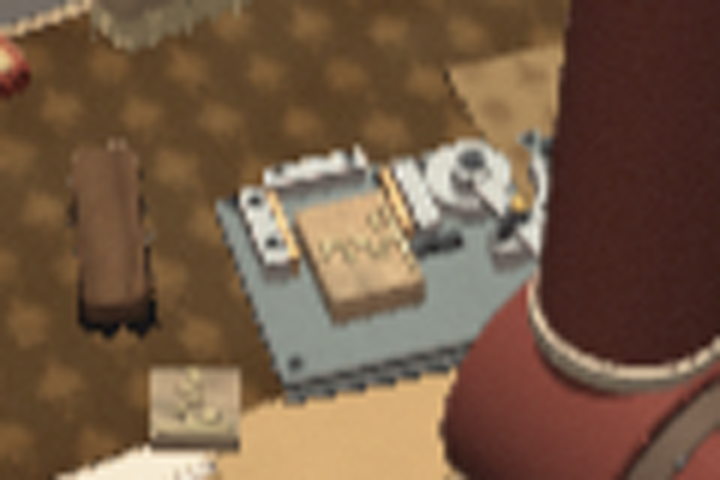

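```bash
cat > h.py <<'E'
import numpy as np,cv2
from station import monitor,eyes
np.set_printoptions(precision=4,suppress=True)
def ray(n,p):
    i=eyes.camera_info(n);K=np.array(i["camera_matrix"]);T=np.array(i["extrinsics"])
    d=T[:3,:3]@np.linalg.solve(K,[p[0],p[1],1]);return T[:3,3],d
def onz(n,p,z):
    o,d=ray(n,p);return o+d*(z-o[2])/d[2]
def tri(pt,ps):
    o1,d1=ray("top",pt);o2,d2=ray("scene",ps)
    s=np.linalg.lstsq(np.c_[d1,-d2],o2-o1,rcond=None)[0];a,b=o1+d1*s[0],o2+d2*s[1];return (a+b)/2,np.linalg.norm(a-b)
def fit(B,W):
    B,W=np.array(B),np.array(W);b,w=B.mean(0),W.mean(0);H=(B-b).T@(W-w);a=np.arctan2(H[0,1]-H[1,0],H[0,0]+H[1,1])
    R=np.array([[np.cos(a),-np.sin(a)],[np.sin(a),np.cos(a)]]);return a,w-R@b,W-(B@R.T+w-R@b)
E
python3 - <<'E'
from h import *
T=lambda U,V:((U+.5)/6-.5+250,(V+.5)/6-.5+170)
S=lambda U,V:((U+.5)/6-.5+280,(V+.5)/6-.5+180)
for n,a,b in(("bed FL",T(335,90),S(218,200)),("bed NL",T(262,385),S(290,385)),("blk NL",T(354,345),S(334,300)),("blk NR",T(465,370),S(423,283)),("blk FL",T(387,192),S(295,213)),("stop FL",T(388,100),S(262,172))):print(n,*tri(a,b))
L=[((87,62),(335,90),26),((-67,62),(262,385),26),((87,-147),(680,170),26),((70,31),(385,124),44),((70,-31),(513,156),44)]
B=np.array([l[0] for l in L])/1e3;W=[onz("top",T(*l[1]),l[2]/1e3)[:2] for l in L]
a,t,r=fit(B,W);print(a,t,r*1e3)
R=np.array([[np.cos(a),-np.sin(a)],[np.sin(a),np.cos(a)]])
k=onz("top",T(620,474),.099);print("knob",k,"bed",R.T@(k[:2]-t)*1e3)
for n,c in("NL",(354,345)),("NR",(465,370)),("FL",(387,192)),("FR",(503,212)):
    p=onz("top",T(*c),.048);print(n,p,R.T@(p[:2]-t)*1e3)
for n,p,z in ("brush",(160,205),.03),("tin",(0,0),0):
    print(n,onz("top",T(*p),z))
for n,p,z in ("wax",(405,204),.046),("paint",(459,240),.072),("ink",(446,199),.08):print(n,onz("top",p,z))
E
```

```text
bed FL [0.5894 0.0434 0.021 ] 0.0046334028682452144
bed NL [0.4474 0.0732 0.0134] 0.006477294916459393
blk NL [0.468  0.0312 0.0416] 0.0029152297136691373
blk NR [ 0.4579 -0.021   0.0375] 0.0029418819667331557
blk FL [0.5397 0.0175 0.041 ] 0.0036444496330589483
stop FL [0.5831 0.0174 0.0371] 0.005767310558100368
-0.18176198137981184 [0.4976 0.0099] [[-4.3946 -9.8168]
 [ 6.1142 -7.5947]
 [-0.1879 30.2789]
 [ 0.2984 -6.7302]
 [-1.8301 -6.1371]]
knob [ 0.4144 -0.0868  0.099 ] bed [ -64.3497 -110.1516]
NL [0.4686 0.0324 0.048 ] [-32.5738  16.8797]
NR [ 0.4585 -0.0193  0.048 ] [-33.1822 -35.7692]
FL [0.5401 0.0191 0.048 ] [40.099  16.7801]
FR [ 0.5323 -0.0352  0.048 ] [ 42.2415 -38.0111]
brush [0.5323 0.1261 0.03  ]
tin [0.6328 0.2108 0.    ]
wax [ 0.5407 -0.2364  0.046 ]
paint [ 0.4444 -0.3786  0.072 ]
ink [ 0.5548 -0.3407  0.08  ]
```

```bash
python3 - <<'E'
from h import *
T=lambda U,V:((U+.5)/6-.5+250,(V+.5)/6-.5+170)
L=[((87,62),(335,90),26),((-67,62),(262,385),26),((87,-147),(745,187),26),((70,31),(385,124),44),((70,-31),(513,156),44)]
B=np.array([l[0] for l in L])/1e3;W=[onz("top",T(*l[1]),l[2]/1e3)[:2] for l in L]
a,t,r=fit(B,W);print(a,t,r*1e3)
R=np.array([[np.cos(a),-np.sin(a)],[np.sin(a),np.cos(a)]])
for n,c,z in("knob",(620,474),99),("pivot",(608,253),65),("NL",(354,345),48),("NR",(465,370),48),("FL",(387,192),48),("FR",(503,212),48),("sjaw near",(518,288),45),("small",(222,345),31),("fj near",(318,245),46):
    p=onz("top",T(*c),z/1e3);print(n,p,R.T@(p[:2]-t)*1e3)
for th in (0,.3,.6,.8,1,1.2):
    e=np.deg2rad(195)+th;b=np.array([.035+.1*np.cos(e),-.0835+.1*np.sin(e)]);print(th,b*1e3,R@b+t)
E
```

```text
-0.21230907757529252 [0.4966 0.0051] [[-4.7166 -2.061 ]
 [ 4.8714 -4.4519]
 [-1.4903  5.6285]
 [ 0.8034  0.331 ]
 [ 0.5321  0.5534]]
knob [ 0.4144 -0.0868  0.099 ] [ -60.9702 -107.18  ]
pivot [ 0.5135 -0.0829  0.065 ] [ 35.1027 -82.4193]
NL [0.4686 0.0324 0.048 ] [-33.089   20.7626]
NR [ 0.4585 -0.0193  0.048 ] [-32.089  -31.8804]
FL [0.5401 0.0191 0.048 ] [39.553  22.8826]
FR [ 0.5323 -0.0352  0.048 ] [ 43.3679 -31.8176]
sjaw near [ 0.4972 -0.0431  0.045 ] [ 10.7901 -47.0086]
small [0.4672 0.0945 0.031 ] [-47.5613  81.2128]
fj near [0.5146 0.0505 0.046 ] [ 8.0165 48.1969]
0 [ -61.5926 -109.3819] [ 0.4133 -0.0889]
0.3 [ -49.6298 -136.771 ] [ 0.4193 -0.1182]
0.6 [ -30.1073 -159.4015] [ 0.4336 -0.1444]
0.8 [ -13.7302 -170.8234] [ 0.4472 -0.159 ]
1 [   4.5897 -178.7639] [ 0.4634 -0.1706]
1.2 [  24.1219 -182.9066] [ 0.4816 -0.1788]
```

```bash
cat >> h.py <<'E'
from scipy.spatial.transform import Rotation as Rn
A=-0.216;O=np.array([.497,.005])
def b2w(b):
    c,s=np.cos(A),np.sin(A);return O+np.array([[c,-s],[s,c]])@(np.array(b)/1e3)
def go(w,z,yaw_deg):
    "row numbers to bring the TCP to world xy w, height z, tool x at world yaw"
    o=monitor.get_obs();R=Rn.from_rotvec(o["tool_rot"]).as_matrix()
    y=np.degrees(np.arctan2(R[1,0],R[0,0]));d=R.T@(np.r_[w,z]-o["tool_pos"])*1e3
    return d.round(1),round((y-yaw_deg+180)%360-180,1)
E
python3 - <<'E'
from h import *
w=b2w((-70,-5));print(w,go(w,.405,-12.4),go(w,.300,-12.4))
E
```

```text
[0.4276 0.0151] (array([ 409.9, -502.2,   -0.4]), np.float64(31.1)) (array([ 409.9, -502. ,  104.6]), np.float64(31.1))
```

>>> {"name": "step_arm", "arguments": {"commands": [[30, [410, -502, 0], 31], [30, [410, -502, 0], 31], [30, [410, -502, 0], 31], [30, [410, -502, 0], 31], [30, [410, -502, 0], 31], [30, [410, -502, 0], 31], [30, [410, -502, 0], 31], [30, [410, -502, 0], 31], [30, [410, -502, 0], 31], [30, [410, -502, 0], 31], [30, [410, -502, 105], 31], [30, [410, -502, 105], 31]]}}

```text
t: 1.6
tool_pos: [0.4273, 0.0163, 0.2975]
tool_rot: [-3.124, 0.333, 0.002]
contact_force: [-0.3, -0.3, -0.3]
opening: 0.0252
grip_force: 0.0
```

>>> {"name": "step_arm", "arguments": {"commands": [[30, [0, 0, 60], 0], [30, [0, 0, 91], 0], [30, [0, 0, 91], 0]]}}

```text
t: 1.98
tool_pos: [0.426, 0.015, 0.2056]
tool_rot: [-3.123, 0.337, 0.012]
contact_force: [0.4, -0.2, 0.9]
opening: 0.0256
grip_force: 0.0
```

```bash
python3 - <<'E'
from h import *
o=monitor.get_obs();print(o["tool_pos"],o["contact_force"])
c,s=np.cos(A),np.sin(A);R=np.array([[c,-s],[s,c]]);print("bed",R.T@(o["tool_pos"][:2]-O)*1e3)
a=eyes.get_image("top")[170:270,250:380,::-1]; b=eyes.get_image("scene")[180:260,280:400,::-1]
a=cv2.resize(a,None,fx=5,fy=5,interpolation=2);b=cv2.resize(b,None,fx=5,fy=5,interpolation=2)
cv2.imwrite("pics/c1.png",np.vstack([a[:300],np.pad(b[:300],((0,0),(0,50),(0,0)))])[:600])
E
```

```text
[0.426  0.015  0.2056] [ 0.4248 -0.2235  0.9353]
bed [-71.5061  -5.4295]
```

View pics/c1.png

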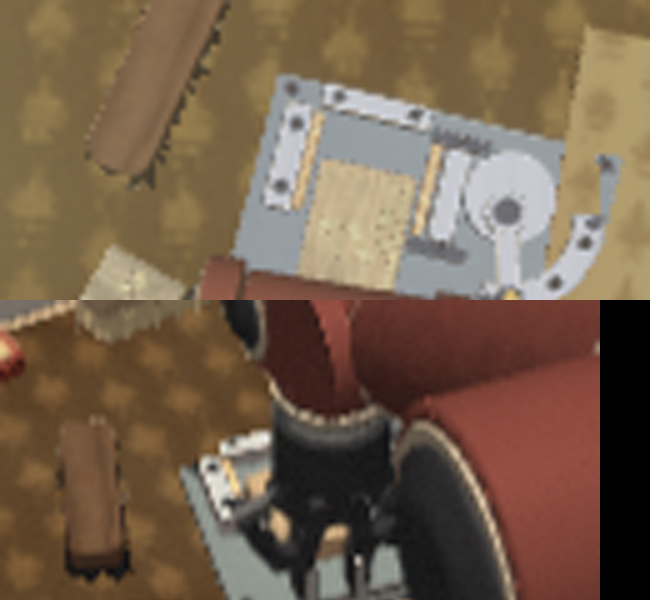

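>>> {"name": "step_arm", "arguments": {"commands": [[30, [12, 0, 0], 0], [30, [22, 0, 0], 0], [30, [26, 0, 0], 0], [30, [30, 0, 0], 0], [30, [34, 0, 0], 0], [30, [38, 0, 0], 0], [30, [42, 0, 0], 0], [30, [45, 0, 0], 0], [30, [48, 0, 0], 0], [30, [50, 0, 0], 0], [30, [52, 0, 0], 0], [30, [52, 0, 0], 0]]}}

```text
t: 3.58
tool_pos: [0.4788, 0.0035, 0.2088]
tool_rot: [3.123, -0.338, 0.001]
contact_force: [0.0, 0.9, 0.0]
opening: 0.0258
grip_force: 0.0
```

```bash
cat >> h.py <<'E'
def view(name):
    a=eyes.get_image("top")[170:270,250:380,::-1];cv2.imwrite("pics/"+name,cv2.resize(a,None,fx=6,fy=6,interpolation=2)[:600,:780])
    o=monitor.get_obs();c,s=np.cos(A),np.sin(A);R=np.array([[c,-s],[s,c]]);print("t",o["t"],o["tool_pos"],o["contact_force"],"bed",R.T@(o["tool_pos"][:2]-O)*1e3)
E
python3 -c "
from h import *
view('c2.png')"
```

```text
t 3.625 [0.4788 0.0036 0.2089] [0.143  0.3586 0.2851] bed [-17.4875  -5.3184]
```

View pics/c2.png

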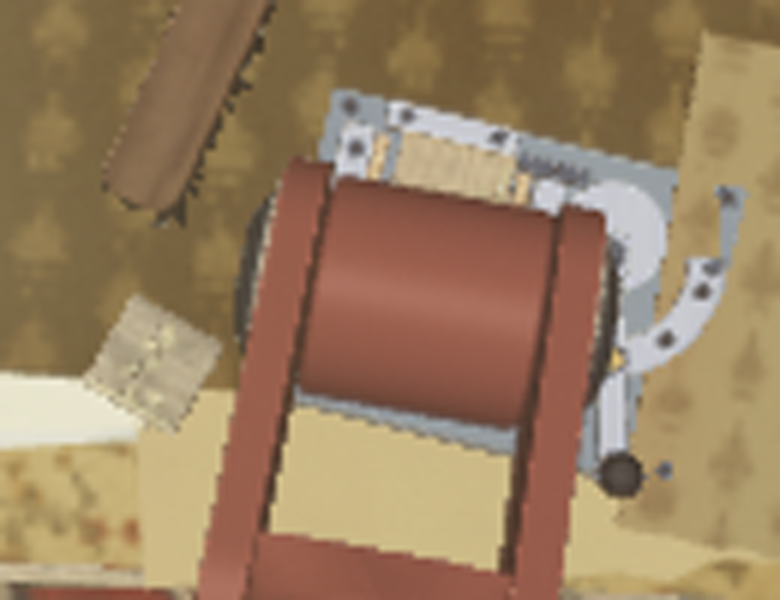

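>>> {"name": "step_arm", "arguments": {"commands": [[30, [1, 0, 0], 0], [30, [2, 0, 0], 0], [30, [2, 0, 0], 0]]}}

```text
t: 4.0
tool_pos: [0.4798, 0.0034, 0.2084]
tool_rot: [-3.123, 0.337, 0.007]
contact_force: [-6.0, 0.9, 3.8]
opening: 0.0259
grip_force: 3.3
```

>>> {"name": "step_arm", "arguments": {"commands": [[30, [1, 0, 0], 0], [30, [1, 0, 0], 0]]}}

```text
t: 4.25
tool_pos: [0.4802, 0.0033, 0.2081]
tool_rot: [-3.123, 0.337, 0.011]
contact_force: [-9.3, 2.6, 6.6]
opening: 0.0257
grip_force: 4.8
```

>>> {"name": "step_arm", "arguments": {"commands": [[30, [1, 0, 0], 0], [30, [1, 0, 0], 0]]}}

```text
t: 4.5
tool_pos: [0.4807, 0.0033, 0.2079]
tool_rot: [-3.123, 0.337, 0.015]
contact_force: [-12.2, 2.5, 7.4]
opening: 0.0255
grip_force: 6.3
```

>>> {"name": "step_arm", "arguments": {"commands": [[30, [-10, 0, 0], 0], [0, [-25, 0, 0], 0], [0, [-25, 0, -60], 0], [0, [-25, 0, -90], 0], [0, [-25, 0, -90], 0]]}}

```text
t: 5.12
tool_pos: [0.4592, 0.008, 0.3023]
tool_rot: [3.123, -0.337, 0.013]
contact_force: [0.6, 0.1, 0.5]
opening: 0.0
grip_force: 0.0
```

```bash
python3 - <<'E'
from h import *
w=b2w((-72,-70.8));z=monitor.get_obs()["tool_pos"][2];print(go(w,z,-82),go(w,.242,-82))
E
```

```text
(array([-34.5,  65.6,  -0.3]), np.float64(69.7)) (array([-35. ,  65.6,  60. ]), np.float64(69.7))
```

>>> {"name": "step_arm", "arguments": {"commands": [[0, [-35, 65, 0], 70], [0, [-35, 65, 0], 70], [0, [-35, 65, 0], 70], [0, [-35, 65, 0], 70], [0, [-35, 65, 0], 70], [0, [-35, 65, 0], 70], [0, [-35, 65, 0], 70], [0, [-35, 65, 30], 70], [0, [-35, 65, 60], 70], [0, [-35, 65, 60], 70]]}}

```text
t: 6.38
tool_pos: [0.4082, -0.0474, 0.235]
tool_rot: [2.362, -2.066, -0.011]
contact_force: [-0.0, -1.2, -0.5]
opening: -0.0003
grip_force: 0.0
```

```bash
python3 - <<'E'
from h import *
view('c3.png')
def tgt(th,back):
    e=np.radians(195)+th;k=np.array([35+100*np.cos(e),-83.5+100*np.sin(e)]);return k-back*np.array([-np.sin(e),np.cos(e)])
for th in (0,.2,.4,.6,.8,1.0,1.1,1.2):
    print(th,go(b2w(tgt(th,22)),.242,np.degrees(A)+max(-70,-75+np.degrees(th))))
E
```

```text
t 6.425 [ 0.4091 -0.0477  0.237 ] [-0.0423 -0.3108  0.4356] bed [-74.5332 -70.2779]
0 (array([19.2, -0.7, -5.1]), np.float64(0.0))
0.2 (array([39.3,  3.5, -5.1]), np.float64(-6.4))
0.4 (array([59.7,  3.6, -5.1]), np.float64(-17.9))
0.6 (array([79.8, -0.4, -5.2]), np.float64(-29.3))
0.8 (array([98.6, -8.3, -5.2]), np.float64(-40.8))
1.0 (array([115.6, -19.7,  -5.3]), np.float64(-52.3))
1.1 (array([123.1, -26.7,  -5.3]), np.float64(-58.0))
1.2 (array([129.9, -34.3,  -5.4]), np.float64(-63.7))
```

View pics/c3.png

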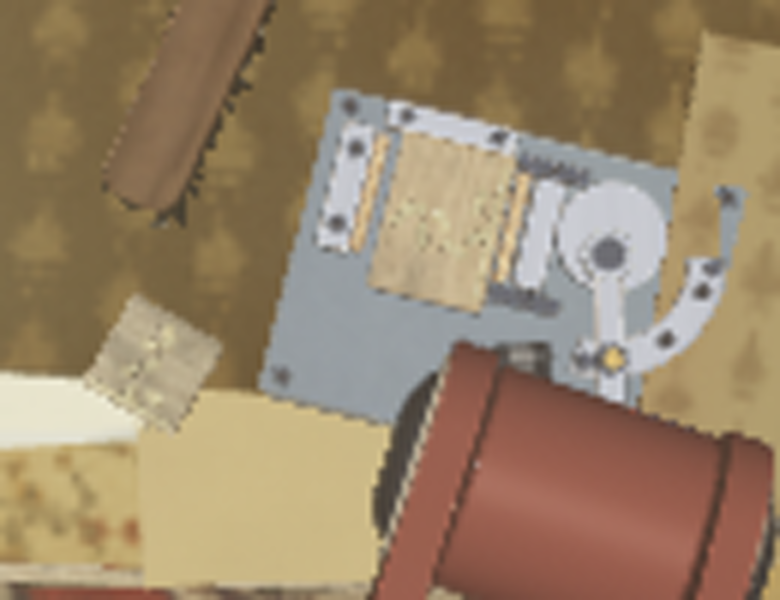

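>>> {"name": "step_arm", "arguments": {"commands": [[0, [12, -1, -4], 0], [0, [19, -1, -4], 0], [0, [24, 0, -4], 0], [0, [30, 2, -4], -3], [0, [39, 3, -4], -6], [0, [49, 4, -4], -12], [0, [60, 4, -4], -18], [0, [70, 2, -4], -24], [0, [80, 0, -4], -29], [0, [80, 0, -4], -29]]}}

```text
t: 7.68
tool_pos: [0.4207, -0.1279, 0.243]
tool_rot: [2.806, -1.413, 0.001]
contact_force: [-1.3, 1.4, 1.2]
opening: 0.0001
grip_force: 0.8
```

```bash
python3 - <<'E'
from h import *
view('c4.png')
def tgt(th,back):
    e=np.radians(195)+th;k=np.array([35+100*np.cos(e),-83.5+100*np.sin(e)]);return k-back*np.array([-np.sin(e),np.cos(e)])
for th in (.6,.7,.8,.9,1.0,1.1,1.2):
    print(th,go(b2w(tgt(th,22)),.242,np.degrees(A)+max(-70,-75+np.degrees(th))))
E
```

```text
t 7.725 [ 0.4206 -0.1276  0.2429] [-0.6456  0.1708  0.6504] bed [ -46.2037 -145.8528]
0.6 (array([-1. , -0.2,  0.9]), np.float64(-0.5))
0.7 (array([9.1, 1.4, 0.9]), np.float64(-6.2))
0.8 (array([19.4,  2. ,  0.9]), np.float64(-11.9))
0.9 (array([29.6,  1.6,  0.9]), np.float64(-17.6))
1.0 (array([39.7,  0.2,  0.9]), np.float64(-23.4))
1.1 (array([49.7, -2.3,  0.9]), np.float64(-29.1))
1.2 (array([59.3, -5.7,  0.9]), np.float64(-34.8))
```

View pics/c4.png

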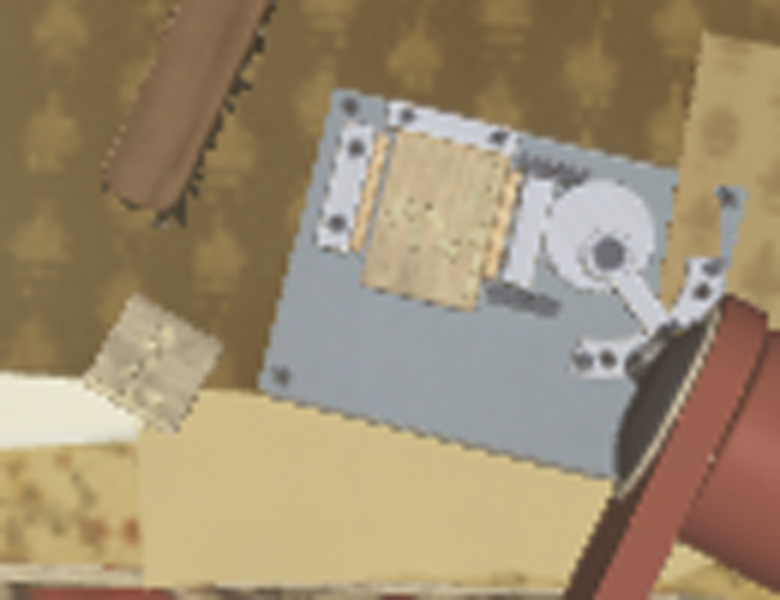

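>>> {"name": "step_arm", "arguments": {"commands": [[0, [9, 1, 0], -6], [0, [19, 2, 0], -12], [0, [29, 2, 0], -18], [0, [40, 0, 0], -23], [0, [50, -2, 0], -29], [0, [54, -4, 0], -32], [0, [54, -4, 0], -32]]}}

```text
t: 8.6
tool_pos: [0.4562, -0.1681, 0.2428]
tool_rot: [3.087, -0.584, 0.0]
contact_force: [-0.1, 0.0, 0.1]
opening: -0.0001
grip_force: 0.0
```

>>> {"name": "step_arm", "arguments": {"commands": [[0, [-15, 0, 0], 0], [0, [-35, 0, 0], 0], [0, [-60, 0, 0], 0], [0, [-60, 0, -60], 0], [0, [-80, 0, -110], 0], [0, [-120, 40, -110], 0], [0, [-120, 40, -110], 0]]}}

```text
t: 9.48
tool_pos: [0.3279, -0.1621, 0.3533]
tool_rot: [3.084, -0.589, 0.004]
contact_force: [1.0, 1.0, -0.6]
opening: 0.0002
grip_force: 0.0
```

```bash
python3 -c "
from h import *
view('c5.png')"
```

```text
t 9.525 [ 0.3288 -0.1618  0.3529] [0.3133 0.9062 0.192 ] bed [-128.5275 -198.9908]
```

View pics/c5.png

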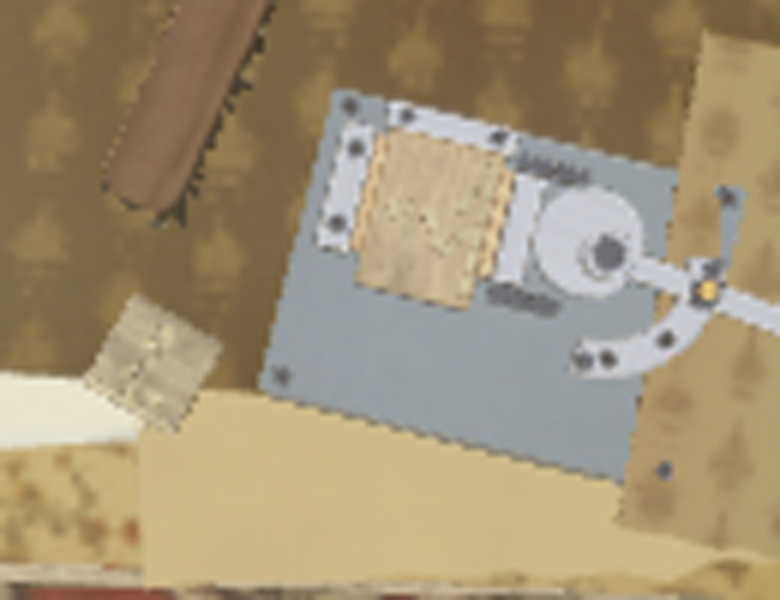

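The picture shows the block tight between the jaws and against the end stop. The lever arm points to (708,290) from the pivot at (608,253), about 68° round from rest, which is the second stop. The gripper is clear of everything.

```bash
python3 -c "
from station import finish_job
print(finish_job())"
```

```text
the job is handed in; nothing more can be done
None
```

I handed the job in at about 9.5 s of the 48 s limit: the block is home against the end stop, the lever is at its second stop with the jaw closed on the block, and the gripper is clear. The last picture confirms this, but I could not read the jaw's clamping force directly and no verdict was returned.

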